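Release the bench polisher's guard with its two-button interlock

TASK

Open the guard of the bench polisher by its two-button release: with one fingertip on each of the two black buttons on the front console, press both fully down together and keep them down, without letting go, until the hood has slid all the way back by itself; then let both buttons come up and move the hand clear. Do not push the hood, do not press the single mushroom button on the separate grey box, and do not pick up, shift or tip anything lying around.

Things in the scene. Friction and masses are not known exactly. Their poses are not given: they have to be found in the camera images.
- polisher: Bench polisher, fixed to the bench: blue bed 300 x 220 x 45 mm high with a raised console (90 mm deep, 220 mm wide, flat top 60 mm above the bench) along its front. Origin on the bench surface; x points from the console to the motor (away from the robot), y to its left along the button pair. The bed runs from x = -125 to +175 mm, the console from -130 to -40 mm, both |y| < 110 mm. The two buttons stand on the console at x = -85 mm, y = +30 and -30 mm, 60 mm apart.
- btn_left_top (a point): Centre of the top face of the left (+y) release button: black round cap 28 mm across in an aluminium collar 44 mm across. Unpressed the cap's top is 80 mm above the bench, 8 mm above the collar's top (72 mm); fully down it is flush with the collar. The point moves with the cap. Collars are 16 mm apart.
- btn_right_top (a point): The same point of the right (-y) release button, an identical cap and collar.
- btn_left (a joint): Travel of the left button in m: 0 up, 0.008 fully down. Sprung: about 1.8 N to start, 4.4 N at 5 mm, 6 N fully down; it comes up when let go. The button unlocks when about 5 mm or more down.
- btn_right (a joint): Travel of the right button, as the left one.
- guard (a joint): Slide of the guard in m: 0 shut, 0.070 fully back. It is held by a catch from each button and shows 0 to 2 mm while locked. With both buttons down a weak damped spring slides it back steadily (about 20 mm/s, three to four seconds in all); if either button comes up, it catches on the next notch. Once fully back it stays there.
- guard_front (a point): Middle of the top front edge of the guard, a grey sheet-metal hood 85 mm long (polisher x), 124 mm wide and 86 mm high on the bed, over the white felt wheel; its top is 131 mm above the bench. Shut, its front is 90 mm beyond the button centres; it moves away from the buttons along polisher x.
- stop_top (a point): Centre of the top of a single large black mushroom button, 40 mm across, 74 mm above the bench, on a separate grey box 75 x 75 x 45 mm that stands to one side of the polisher. Not to be pressed.
- stop (a joint): Travel of the mushroom button in m: 0 up, 0.006 fully down.
- bushing: Loose brass bushing, 22 mm across, 25 mm high, standing on the console near its left (+y) end, on the polisher. Origin at the centre of its underside.
- felt_wheel: Loose white felt wheel 75 mm across, 20 mm thick, lying flat to one side of the polisher. Origin at the centre of its underside.
- compound_bar: Loose reddish-brown polishing compound bar 32 x 90 x 28 mm high, on the bench in front of the console. Origin at the centre of its underside.
- sanding_block: Loose cork sanding block 100 x 60 x 35 mm high, on the bench left of the bed. Origin at the centre of its underside.
- spanner: Loose steel spanner 160 mm long, lying on the bench right of the bed.
- jar: Loose closed glass jar 60 mm across, 65 mm high, on the bench in front of the console. Origin at the centre of its underside.
- angle_bar: Loose aluminium angle 30 x 200 x 30 mm, lying on the bench left of the polisher, beyond the sanding block. Origin at its underside.

How it is judged:
On the way, in this order (a step that is already met when the one before it is completed fails the run):
1. both release buttons held down together by the fingers while the guard is still mostly shut (value of joint each of btn_left, btn_right above 0.005 m and contact force between the fingers and btn_left above 0.3 N and contact force between the fingers and btn_right above 0.3 N and value of joint guard below 0.035 m), for 0.3 s.
2. the guard is all the way back with both buttons still held down by the fingers (value of joint each of btn_left, btn_right above 0.005 m and contact force between the fingers and btn_left above 0.3 N and contact force between the fingers and btn_right above 0.3 N and value of joint guard above 0.066 m), for 0.1 s.
At the end, for the whole second after the job is handed in: The guard is fully back (at least 66 of its 70 mm), both release buttons and the mushroom button are up (within 1.5 mm), and every loose thing is within 15 mm of where it started (value of joint guard above 0.066 m and value of joint each of btn_left, btn_right, stop below 0.0015 m and distance of each of bushing, felt_wheel, compound_bar, sanding_block, spanner, jar, angle_bar from where it was at the start of the episode below 0.015 m); the robot touches nothing.
It fails at once if a release button was let up before the guard was all the way back (value of joint guard between 0.008 and 0.064 m and value of joint any of btn_left, btn_right below 0.002 m).
It fails at once if the guard was pushed by the robot (contact force between any of the fingers, the arm and guard above 1 N).
It fails at once if the mushroom button was pressed (value of joint stop above 0.003 m).
It fails at once if a bystander was lifted, tipped or shifted (distance of any of bushing, felt_wheel, compound_bar, sanding_block, spanner, jar, angle_bar from where it was at the start of the episode above 0.02 m or angle between any of bushing, felt_wheel, compound_bar, sanding_block, spanner, jar, angle_bar's own z axis and vertical above 0.4 rad).
It also fails if it takes over 38 s, if anything falls off the work surface, if the arm or the gripper's body presses on something with over 40 N, if the wrist force passes 120 N, or if a joint passes its speed limit or range.

ROBOT

A 7-joint arm with a two-finger parallel gripper is mounted at the origin on the work surface. World frame = base frame: x ahead of the robot, y to its left, z up, the work surface at z = 0. Lengths are in m, angles in rad, forces in N, time in s.
With the tool pointing down it reaches from about 0.425 to 0.875 m from the base axis. Payload 4.7 kg.
Tool frame: the origin (TCP) lies between the finger pads; the fingertips stand 14 mm ahead of it and the grasp point (between the pads) lies 5 mm behind it; z points along the fingers, y is the line along which they close (so a half turn about z gives the same grasp; the last joint's range is limited). The gripper opens to 87 mm and grips with 3 to 60 N. Pads are 19 mm wide; open, the fingers measure 117 mm over their backs; the gripper's body (75 mm by 190 mm) begins 51 mm behind the grasp point.
Start: joints at [1.354, 0.321, -0.07, 1.45, 0.023, 1.371, -0.057], TCP at [0.149, -0.633, 0.237] pointing down, gripper open.
Joint ranges: [-2.86, 2.86], [-0.3, 2.09], [-1.38, 1.24], [0.06, 2.45], [-1.56, 4.7], [0.09, 2.05], [-2.69, 2.69]. Speed limits (rad/s): [2.57, 2.57, 3.14, 3.14, 3.14, 3.14, 3.14].

INTERFACE

Orientations are given as a rotation vector (axis times angle).
In Python, from bench import ctrl gives the robot as it stands.
- The arm moves only by the shell command python3 -m inch 'ROWS' [OPENING] [FORCE]. ROWS is JSON, a list of rows, each a list of 6 numbers: the shift along the world's x, y, z in mm, then the turn, a rotation vector about the world's x, y, z in degrees. In form: [[tx, ty, tz, rx, ry, rz], ...]. A call has 1 to 20 rows; each row is the pose to reach, as a shift and turn from the pose commanded when the call began; what a row does not reach only later rows make up. A row lasts 1/8 s, in which the tool goes at most 62.5 mm and 10.7 degrees, less where a joint would pass 70% of its speed; a pose out of reach is approached as far as the arm can. A call with a gripper value outside its range is refused whole. OPENING is the finger opening in mm, from 0 to 87, set as the call begins (- or left out, the last holds). The fingers move at their own pace and stop on an object; FORCE is the grip in N (left out, the last holds). Time passes only in rows, so rows that repeat a pose let the fingers close. It gives the time, the measured TCP pose, the force, the opening and the grip force at its end, in the units of the state.
- ctrl.get_state(): the state, without advancing time (a new reading comes with each control period).
- ctrl.get_image(name): name is "scene" or "top" or "wrist"; returns (picture, depth): 400x640x3 uint8, red, green, blue; 400x640 float32, m along the optical axis (not along the pixel's ray), 0 where there is no reading.
- ctrl.camera_params(name): a dict with "mtx" (3x3 intrinsics, pixels), "T" (4x4, takes a point from camera to world coordinates). Camera axes: x right, y down, z forward; pixel columns grow to the right and rows downward; lengths in m; the calibration is good to about 2 mm. A picture is of the moment at which its call begins: read the wrist's pose just before it. camera_params takes no time and is no camera call; for the wrist camera it gives the pose at the moment of the call.
- ctrl.close_job(): hands the job in; it is judged then, once.
The state is a dict: "time": time; "joint_positions": joint angles; "qd": joint speeds; "joint_torque": joint torques, N m; "position": TCP position; "tool_rot": TCP orientation; "ft_force": force on the tool from outside, world axes, zero at the start; "torque": the same for the moment, N m; "grip_width": opening from 0.0 (shut) to 1.0 (fully open); "grip_force": force on a finger pad.
Only numpy, scipy, OpenCV 4.12 (cv2) and the standard library are available. Lean on these libraries where they do the work, as an engineer would, in place of code of your own. Each camera call takes 0.05 s, during which the arm holds its last target. There are 200 camera calls.

## Working session

There is one attempt and no reset: what is moved stays moved. The work goes in short steps, Python scripts to look and compute and a shell command to move; the robot and the scene stay as the last step left them, time stands still between calls to the robot, and variables do not carry over. Pictures are saved under pics/ and viewed, at most 10 in all, crops included, and the job is handed in when it is done.

```bash
mkdir -p pics; python3 - <<'E'
from bench import ctrl
import cv2,numpy as np
s=ctrl.get_state();print({k:np.round(s[k],3) for k in s})
for n in("top","scene"):
    p,d=ctrl.get_image(n);c=ctrl.camera_params(n)
    cv2.imwrite(f"pics/{n}0.png",p[:,:,::-1]);np.savez(f"{n}0.npz",p=p,d=d,m=c["mtx"],T=c["T"])
    print(n,np.round(c["T"],3).tolist(),c["mtx"].tolist())
E
```

```text
{'time': np.float64(0.0), 'joint_positions': array([ 1.354,  0.322, -0.07 ,  1.452,  0.023,  1.371, -0.057]), 'qd': array([-0.001, -0.001,  0.   ,  0.001, -0.   , -0.   , -0.001]), 'joint_torque': array([ 0.0000e+00, -4.9128e+01, -4.0300e-01, -3.1253e+01, -6.4000e-02,
        4.3000e-02,  0.0000e+00]), 'position': array([ 0.149, -0.632,  0.235]), 'tool_rot': array([-3.119, -0.362,  0.   ]), 'ft_force': array([ 0.811, -0.485, -0.034]), 'torque': array([0.03 , 0.002, 0.053]), 'grip_force': np.float64(0.0), 'grip_width': np.float64(0.999)}
top [[0.013, -0.981, 0.192, 0.402], [-1.0, -0.017, -0.02, 0.092], [0.023, -0.191, -0.981, 1.08], [0.0, 0.0, 0.0, 1.0]] [[376.60571674443185, 0.0, 313.05391382597736], [0.0, 376.60571674443185, 199.6689094142843], [0.0, 0.0, 1.0]]
scene [[0.785, 0.489, -0.381, 0.976], [0.62, -0.617, 0.484, -0.41], [0.001, -0.616, -0.788, 0.882], [0.0, 0.0, 0.0, 1.0]] [[447.04093855114536, 0.0, 317.45597393137723], [0.0, 447.04093855114536, 199.19228699746958], [0.0, 0.0, 1.0]]
```

View pics/top0.png

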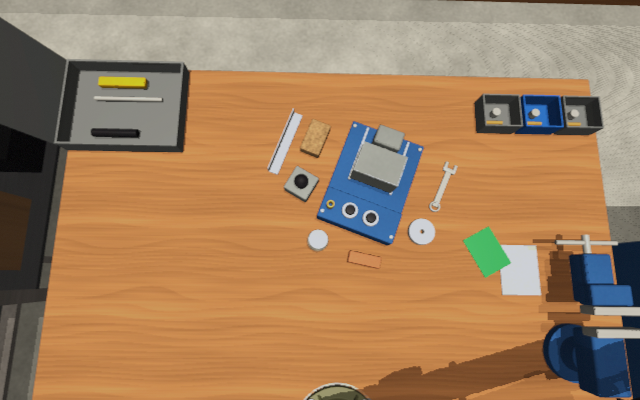

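View pics/scene0.png

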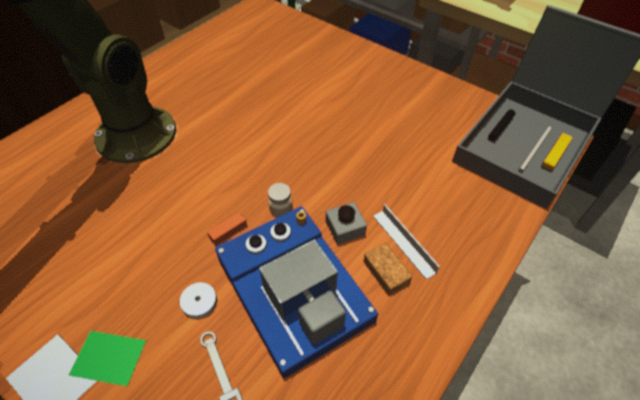

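The top view shows the buttons near (350,210) and (371,218), with the bushing at (331,203). In the scene view they are at about (280,231) and (256,243). I'll enlarge both views.

```bash
python3 - <<'E'
import cv2,numpy as np
a=cv2.imread("pics/top0.png")[190:240,315:395];b=cv2.imread("pics/scene0.png")[215:265,235:315]
f=lambda i:cv2.resize(i,None,fx=7,fy=5.6*1.25,interpolation=cv2.INTER_CUBIC)
cv2.imwrite("pics/crop.png",cv2.resize(np.vstack([f(a)[:300*1+50],f(b)[:350]]),(480,600*700//700)) if 0 else np.vstack([cv2.resize(a,(480,300),interpolation=2),cv2.resize(b,(480,300),interpolation=2)]))
E
```

```text
(no output)
```

View pics/crop.png

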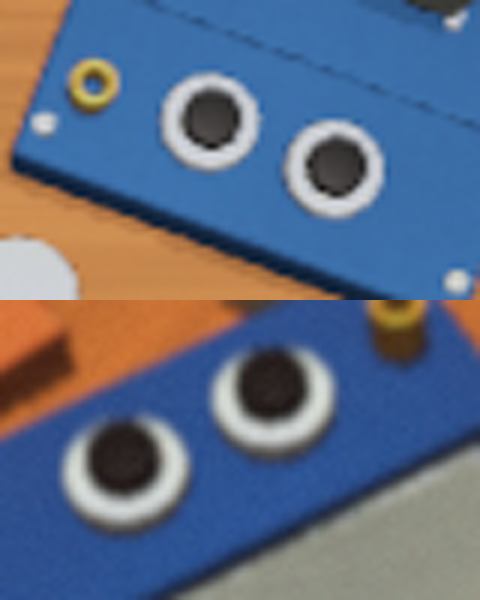

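The caps are at about (349.9,209.4) and (370.8,217.1) in the top view, and about (279.9,228.6) and (255.1,240.8) in the scene view.

```bash
cat > h.py <<'E'
import numpy as np
def ray(n,u,v,z,f=None):
    q=np.load(f or f"{n}0.npz");d=q["T"][:3,:3]@np.linalg.solve(q["m"],[u,v,1]);o=q["T"][:3,3]
    return o+d*(z-o[2])/d[2], (o+d*q["d"][int(round(v)),int(round(u))])
E
python3 - <<'E'
from h import *
from scipy.spatial.transform import Rotation as R
P={}
for n,u,v,z,k in[("top",349.9,209.4,.08,"L"),("top",370.8,217.1,.08,"R"),("scene",279.9,228.6,.08,"L"),("scene",255.1,240.8,.08,"R"),("top",330.3,203.5,.085,"bush"),("top",317.5,240,.065,"jar"),("top",301,181,.074,"stop"),("top",365,259,.028,"bar"),("top",359,153,.131,"hood?"),("top",422,231,.02,"felt")]:
    a,b=ray(n,u,v,z);print(n,k,a.round(4),b.round(4));P[n+k]=a
for n in("top","scene"):
    d=P[n+"L"]-P[n+"R"];print(n,np.linalg.norm(d),np.degrees(np.arctan2(d[1],d[0])),(P[n+"L"]+P[n+"R"])/2)
print(R.from_rotvec([-3.119,-.362,0]).as_matrix().round(3))
E
```

```text
top L [ 0.5721 -0.0278  0.08  ] [ 0.5713 -0.0273  0.0847]
top R [ 0.5521 -0.0841  0.08  ] [ 0.5517 -0.0837  0.0824]
scene L [ 0.5741 -0.0308  0.08  ] [ 0.576  -0.0326  0.0837]
scene R [ 0.5535 -0.087   0.08  ] [ 0.5563 -0.0891  0.0852]
top bush [0.5865 0.0255 0.085 ] [0.5908 0.024  0.0617]
top jar [0.4897 0.0583 0.065 ] [0.4898 0.0582 0.064 ]
top stop [0.65   0.1057 0.074 ] [0.6497 0.1056 0.0754]
top bar [ 0.4424 -0.0752  0.028 ] [ 0.4424 -0.0754  0.0265]
top hood? [ 0.7148 -0.0466  0.131 ] [ 0.7207 -0.0492  0.1133]
top felt [ 0.5236 -0.2401  0.02  ] [ 0.5258 -0.246   0.0009]
top 0.05974014043655041 70.37490981770038 [ 0.56211626 -0.05595708  0.08      ]
scene 0.059859393799452015 69.87180627797817 [ 0.56383139 -0.0589286   0.08      ]
[[ 0.973  0.229 -0.   ]
 [ 0.229 -0.973  0.002]
 [ 0.    -0.002 -1.   ]]
```

The two views agree: the midpoint is about (0.563,-0.057), the button line is at 70.1°, and spacing is 59.8 mm. The shift from the start is about (+414,+575) mm with a -33° turn. With 15 mm fingers, an opening of 45 mm puts the tips 60 mm apart.

```bash
python3 -m inch '[[20,28,0,0,0,-2],[50,70,0,0,0,-4],[80,111,0,0,0,-7],[115,160,0,0,0,-10],[150,208,0,0,0,-13],[185,257,0,0,0,-16],[220,305,0,0,0,-19],[255,354,0,0,0,-22],[290,403,0,0,0,-25],[325,451,0,0,0,-28],[360,500,0,0,0,-31],[390,541,-10,0,0,-33],[408,566,-20,0,0,-33],[414,575,-30,0,0,-33],[414,575,-40,0,0,-33],[414,575,-40,0,0,-33],[414,575,-40,0,0,-33]]' 45 20
python3 - <<'E'
from bench import ctrl
import cv2,numpy as np
from scipy.spatial.transform import Rotation as R
s=ctrl.get_state();M=R.from_rotvec(s["tool_rot"]).as_matrix();print(s["position"],M.round(3).tolist(),s["grip_width"],s["ft_force"])
c=ctrl.camera_params("wrist");p,d=ctrl.get_image("wrist");t,_=ctrl.get_image("top")
np.savez("wrist1.npz",p=p,d=d,m=c["mtx"],T=c["T"]);
cv2.imwrite("pics/w1.png",p[:,:,::-1])
E
```

```text
time: 2.22
position: [0.5623, -0.0595, 0.1969]
tool_rot: [3.093, -0.543, 0.0]
ft_force: [0.1, 0.0, 0.1]
grip_width: 0.518
grip_force: 0.0
[ 0.56233493 -0.05945381  0.19686384] [[0.94, -0.341, 0.0], [-0.341, -0.94, -0.001], [0.0, 0.001, -1.0]] 0.518035825426031 [0.07644219 0.02610014 0.1077972 ]
```

View pics/w1.png

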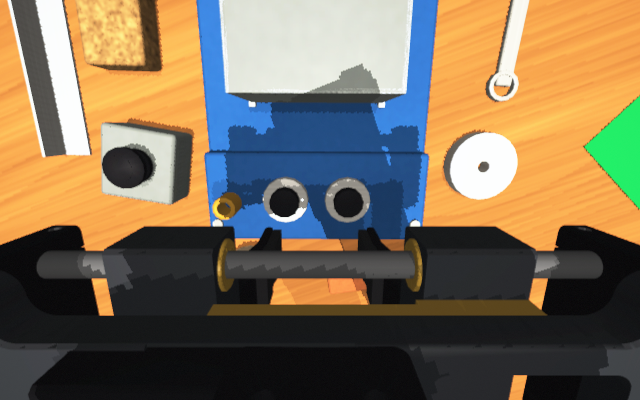

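The wrist view shows the caps at about (285,202) and (348,202), level in the image, so the yaw is right. I'll check their positions with this view.

```bash
python3 - <<'E'
from h import *
L=ray("",285,202,.08,"wrist1.npz");r=ray("",348,202,.08,"wrist1.npz")
print(L,r,(L[0]+r[0])/2,np.linalg.norm(L[0]-r[0]));d=L[0]-r[0];print(np.degrees(np.arctan2(d[1],d[0])))
q=np.load("wrist1.npz");T=q["T"];print(T.round(3),q["m"][0])
# where fingertips centre (+-30mm along tool y) project
for y in(30,-30):
    p=np.array([.5623,-.0595,.1969-.014])+y/1000*np.array([.341,.94,0]);c=T[:3,:3].T@(p-T[:3,3]);print((q["m"]@c/c[2]).round(0),c[2])
E
```

```text
(array([ 0.57374586, -0.03001787,  0.08      ]), array([ 0.57442104, -0.03068794,  0.0833551 ])) (array([ 0.55386775, -0.08505518,  0.08      ]), array([ 0.55468377, -0.08502958,  0.08295117])) [ 0.5638068  -0.05753653  0.08      ] 0.05851704220588168
70.14154352800762
[[-0.339 -0.911 -0.234  0.627]
 [-0.941  0.329  0.083 -0.083]
 [ 0.001  0.249 -0.969  0.344]
 [ 0.     0.     0.     1.   ]] [293.58310324   0.         319.31392872]
[268. 247.   1.] 0.1731745880600001
[370. 247.   1.] 0.17326447898214808
```

Three measurements agree on (0.5635,-0.0575). I'll correct by (+1,+2) and come down to about 4 mm above the caps.

```bash
python3 -m inch '[[1,2,-25,0,0,0],[1,2,-60,0,0,0],[1,2,-85,0,0,0],[1,2,-97,0,0,0],[1,2,-99,0,0,0],[1,2,-99,0,0,0],[1,2,-99,0,0,0]]'
python3 - <<'E'
from bench import ctrl
import cv2
p,d=ctrl.get_image("wrist");q,_=ctrl.get_image("scene")
cv2.imwrite("pics/w2.png",cv2.resize(p[130:320,170:470,::-1],None,fx=2,fy=2))
cv2.imwrite("pics/s2.png",cv2.resize(q[180:300,180:370,::-1],None,fx=3,fy=3))
E
```

```text
time: 3.2
position: [0.5645, -0.0558, 0.0985]
tool_rot: [-3.095, 0.539, -0.003]
ft_force: [0.6, -0.1, 0.7]
grip_width: 0.518
grip_force: 0.4
```

View pics/w2.png

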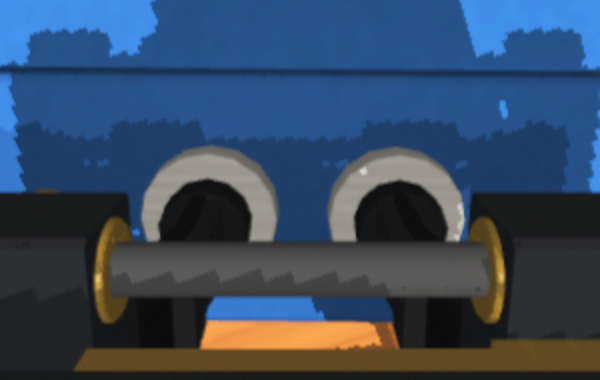

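View pics/s2.png

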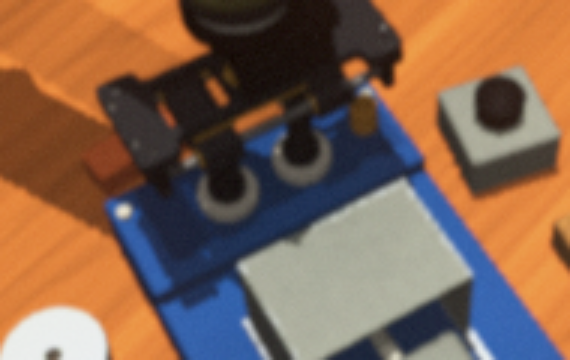

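Both tips stand over their caps and clear of the hood and bushing. Next I press and hold.

```bash
python3 -m inch '[[-1,-1,-4,0,0,0],[-1,-1,-8,0,0,0],[-1,-1,-12,0,0,0],[-1,-1,-13,0,0,0],[-1,-1,-13,0,0,0],[-1,-1,-13,0,0,0]]'
```

```text
time: 4.05
position: [0.5646, -0.0558, 0.0902]
tool_rot: [3.094, -0.539, 0.006]
ft_force: [-9.9, 1.3, 30.7]
grip_width: 0.52
grip_force: 15.4
```

```bash
python3 - <<'E'
from bench import ctrl
import cv2
for i in range(2): q,_=ctrl.get_image("scene")
s=ctrl.get_state();print(s["time"],s["position"],s["ft_force"],s["torque"])
cv2.imwrite("pics/s3.png",cv2.resize(q[180:330,180:380,::-1],None,fx=3,fy=3))
E
```

```text
4.15 [ 0.56458541 -0.05582584  0.09018227] [-10.25297904   2.2141572   31.30704715] [ 0.52254325  2.31398922 -0.08536064]
```

View pics/s3.png

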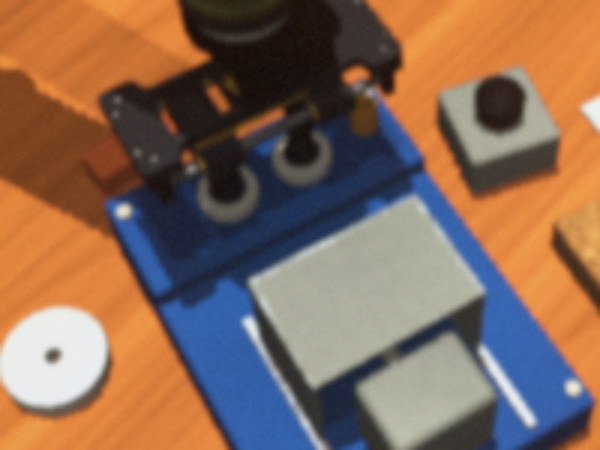

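The hood is sliding back: its left front corner went from (240,262) to (252,283). The caps are bottomed, so I hold.

```bash
for i in 1 2; do python3 -m inch '[[0,0,0,0,0,0],[0,0,0,0,0,0],[0,0,0,0,0,0],[0,0,0,0,0,0],[0,0,0,0,0,0],[0,0,0,0,0,0],[0,0,0,0,0,0],[0,0,0,0,0,0],[0,0,0,0,0,0],[0,0,0,0,0,0],[0,0,0,0,0,0],[0,0,0,0,0,0],[0,0,0,0,0,0],[0,0,0,0,0,0],[0,0,0,0,0,0],[0,0,0,0,0,0],[0,0,0,0,0,0],[0,0,0,0,0,0]]'; python3 - <<'E'
from bench import ctrl
import cv2
q,d=ctrl.get_image("scene");cv2.imwrite("pics/s4.png",cv2.resize(q[180:360,160:400,::-1],None,fx=3,fy=3))
E
cp pics/s4.png pics/s4_$i.png; done
python3 - <<'E'
import cv2
a=cv2.imread("pics/s4_1.png");b=cv2.imread("pics/s4_2.png")
cv2.imwrite("pics/s5.png",cv2.resize(cv2.hconcat([a,b]),(800,300)))
E
```

```text
time: 6.4
position: [0.5646, -0.0558, 0.0902]
tool_rot: [3.094, -0.539, 0.006]
ft_force: [-10.2, 2.6, 30.9]
grip_width: 0.522
grip_force: 15.4
time: 8.7
position: [0.5646, -0.0558, 0.0902]
tool_rot: [3.094, -0.539, 0.006]
ft_force: [-10.6, 1.9, 30.9]
grip_width: 0.517
grip_force: 15.4
```

View pics/s5.png

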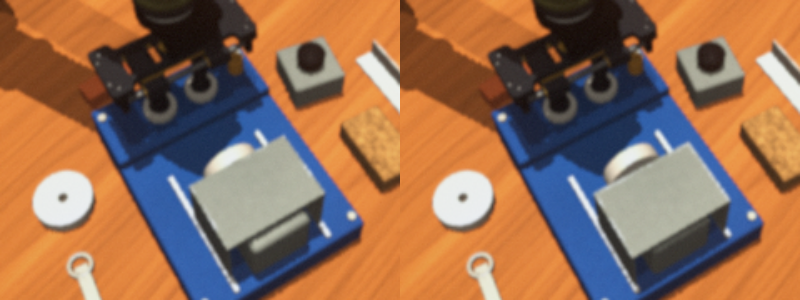

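The hood is far back, with the felt wheel exposed. I'll hold a little longer and confirm numerically that it has stopped, and where.

```bash
python3 -m inch '[[0,0,0,0,0,0],[0,0,0,0,0,0],[0,0,0,0,0,0],[0,0,0,0,0,0],[0,0,0,0,0,0],[0,0,0,0,0,0],[0,0,0,0,0,0],[0,0,0,0,0,0],[0,0,0,0,0,0],[0,0,0,0,0,0]]' | head -2; python3 - <<'E'
from bench import ctrl
import cv2,numpy as np
q,d=ctrl.get_image("scene");a=cv2.imread("pics/s4_2.png");b=cv2.resize(q[180:360,160:400,::-1],None,fx=3,fy=3)
print("diff hood",np.abs(a.astype(int)-b)[240:480,250:560].mean())
def front(d,z0=np.load("scene0.npz")):
    v,u=np.mgrid[:400,:640];m=z0["m"];T=z0["T"]
    P=np.stack([(u-m[0,2])/m[0,0]*d,(v-m[1,2])/m[1,1]*d,d],-1)@T[:3,:3].T+T[:3,3]
    e=np.radians(-19.9);X=(P[...,:2]-[.5635,-.0575])@np.array([[np.cos(e),-np.sin(e)],[np.sin(e),np.cos(e)]])
    k=(abs(X[...,1])<.05)&(abs(P[...,2]-.131)<.012)&(X[...,0]>.06)&(X[...,0]<.3)&(d>0)
    return np.percentile(X[...,0][k],[1,50,99]).round(4),k.sum()
print(front(np.load("scene0.npz")["d"]),front(d))
E
```

```text
time: 10.0
position: [0.5646, -0.0558, 0.0902]
diff hood 1.1188082437275986
(array([0.0913, 0.1353, 0.1755]), np.int64(2105)) (array([0.1343, 0.2025, 0.2437]), np.int64(2446))
```

The hood has stopped, about 68 mm back as measured, which is the end stop within calibration error. I'll release straight up.

```bash
python3 -m inch '[[0,0,4,0,0,0],[0,0,10,0,0,0],[0,0,20,0,0,0],[0,0,40,0,0,0],[0,0,70,0,0,0],[0,0,100,0,0,0],[0,0,125,0,0,0],[0,0,140,0,0,0],[0,0,140,0,0,0],[0,0,140,0,0,0],[0,0,140,0,0,0],[0,0,140,0,0,0]]'; python3 - <<'E'
from bench import ctrl
import cv2
q,d=ctrl.get_image("scene");cv2.imwrite("pics/s6.png",q[:,:,::-1])
E
```

```text
time: 11.55
position: [0.5623, -0.0567, 0.2238]
tool_rot: [-3.095, 0.539, 0.002]
ft_force: [-0.9, -0.3, 0.0]
grip_width: 0.517
grip_force: 0.0
```

View pics/s6.png

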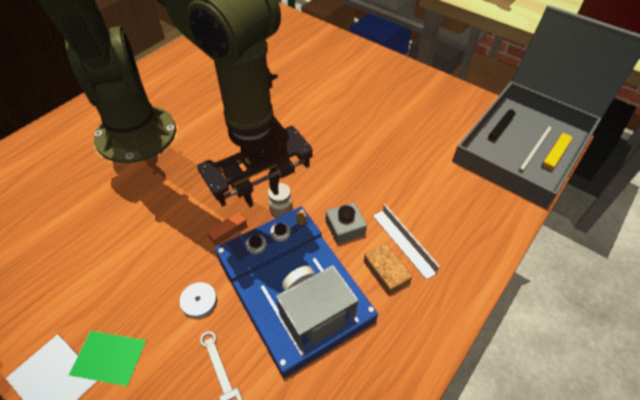

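The hood is fully back and both caps are up at (256,242) and (280,230). The other objects haven't moved, and the hand is clear.

```bash
python3 -c "
from bench import ctrl
print(ctrl.close_job())"
```

```text
the job is handed in; nothing more can be done
None
```

The job is handed in: both buttons were held down until the guard stopped fully back (about 68 mm of its 70 mm as measured), then released, and the final picture shows the hand clear and nothing else moved.

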